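Clamp a model wagon in the gluing jig

TASK

Gently slide the brown model wagon along its channel in the gluing jig until it is fully home against the brass stop screw, then push the red handle of the toggle clamp over centre with a fingertip so that the pad snaps down and holds the wagon there. Feel your way: do not ram the wagon into the screw and do not bear down on the handle, and leave the paint bottle, the paint jar and the screwdriver alone.

Things in the scene. Friction and masses are not known exactly. Their poses are not given: they have to be found in the camera images.
- jig: Gluing jig fixed on the cutting mat (mat top at world z 0.003): plywood base 12 mm thick, x -150..150, y -90..80 mm; origin on its underside, z up. +x is the way the wagon is pushed. The channel runs along x at y 30 mm on the base's top (z 12 mm), between aluminium strips 8 mm high and wide, inner faces 37 mm apart, from x -140 to 70 mm.
- stop_block (a point): top centre of the blue stop block (22 x 60 mm, 34 mm tall) at the channel's end, at jig x 128, y 30, z 46 mm. A brass screw, 12 mm in diameter, round end, sticks out of it to jig -x on the channel's centre line at jig z 34 mm. The screw is stiff; how far it is set out is not measured: its end lies anywhere from jig x 72 to 98 mm. Find it by feel.
- wagon: Loose model goods wagon, brown, grey round roof, 120 mm long (x, forward to the screw), 34 mm wide, 46 mm tall, about 0.16 kg, origin at the centre of its underside. It slides, does not roll (0.5 to 2 N). End walls flat and upright up to 34 mm. Starts 20 to 90 mm short of the screw. Delicate: over 15 N against the screw or over 20 N under the clamp's pad damages it.
- wagon_front (a point): centre of the wagon's front end wall, 22 mm above its underside; the screw touches here
- wagon_rear (a point): centre of the wagon's rear end wall, 22 mm above its underside; push here, above the guide strips
- clamp (a joint): Toggle clamp angle, rad. 0 = open (start): red handle leans 23 degrees to the jig's -y, arm and pad up. Grows as the handle is pushed to jig +y, over the wagon. About 1.0 = shut, pad on the roof (1.1 with no wagon). The spring resists with 0.43 N m at 0, falling to nothing at the centre, 0.5; past it the clamp snaps shut by itself, pad force about 6 N. Over 20 N on the clamp damages it.
- clamp_pivot (a point): pivot of the clamp on the jig, at jig x 40, y -40, z 62 mm, between two steel cheeks 8 mm taller; its axis lies along the jig's x. The pad comes down at jig x 40, y 30 mm.
- handle_tip (a point): upper end of the round red handle, on its centre line, 95 mm from the pivot, at jig x 40 mm; the handle is 15 mm thick from 40 to 95 mm out (round end), grippy: it drags on a fingertip rather than slides, so follow its arc. Open, this point lies 37 mm to the -y side of the pivot and 87 mm above it; shut, 54 mm to the +y side and 78 mm above it.
- paint_bottle: bystander: grey paint bottle, 40 mm in diameter, 75 mm tall, standing on the mat beyond the jig's +y edge; origin at the centre of its underside
- paint_jar: bystander: brown paint jar, 44 mm in diameter, 40 mm tall, standing on the mat beyond the jig's +y edge; origin at the centre of its underside
- screwdriver: bystander: yellow screwdriver, 150 mm long, lying on the mat off the jig's -y edge; origin at the middle of its underside, its length along x
Not all that is in view belongs to the job. Of the things that look like the wagon, the larger one is meant.

How it is judged:
By the outcome, as a careful person would: the job done as asked, in the order asked, and still so for the second after the job is handed in, with the robot touching nothing.
It also fails if it takes over 64 s, if anything falls off the work surface, if the arm or the gripper's body presses on something with over 40 N, if the wrist force passes 120 N, or if a joint passes its speed limit or range.

ROBOT

A 7-joint arm with a two-finger parallel gripper is mounted at the origin on the work surface. World frame = base frame: x ahead of the robot, y to its left, z up, the work surface at z = 0. Lengths are in m, angles in rad, forces in N, time in s.
With the tool pointing down it reaches from about 0.425 to 0.875 m from the base axis. Payload 8.4 kg.
Tool frame: the origin (TCP) lies midway between the tips of the shut fingers; the grasp point (between the pads) lies 19 mm behind it (env.pinch_z is the distance from the TCP to the grasp point, in m); z points along the fingers, y is the line along which they close (so a half turn about z gives the same grasp; the last joint's range is limited). The gripper opens to 85 mm and grips with 20 to 120 N. Pads are 22 mm wide; open, the fingers measure 114 mm over their backs; the gripper's body (76 mm by 85 mm) begins 54 mm behind the grasp point. The pads swing forward as they close: fully open they stand 13 mm farther back than shut.
Start: joints at [-1.328, 0.333, 0.04, 1.465, -0.013, 1.343, -0.059], TCP at [0.218, 0.612, 0.231] pointing down, gripper open.
Joint ranges: [-2.58, 2.58], [-0.38, 2.09], [-1.3, 1.39], [0.25, 2.4], [-1.5, 4.64], [0.08, 2.09], [-2.65, 2.65]. Speed limits (rad/s): [2.22, 2.22, 2.79, 2.79, 3.14, 3.14, 3.14].

INTERFACE

Orientations are given as a unit quaternion [x, y, z, w].
In Python, from workcell import env gives the robot as it stands. Calls block until the motion is done:
- env.goto(position, orientation): joint-space move of the TCP to a pose.
- env.move_l(position, attitude=None, feed=0.15): straight line of the TCP; attitude=None keeps the orientation; feed is the mean speed in m/s.
- env.set_joints(angles): joint-space move.
- env.set_gripper(opening, f_grip=None): finger opening in m; f_grip is the grip in N (None keeps the last); returns when the fingers have stopped.
- env.hold(seconds).
- env.inverse_kinematics(position, orientation): joint angles nearest the present ones, or None.
- env.get_obs(): the state.
- env.camera(name): name is "side" or "top" or "wrist"; returns (picture, depth): 400x640x3 uint8, blue, green, red; 400x640 float32, m along the optical axis (not along the pixel's ray), 0 where there is no reading.
- env.calibration(name): a dict with "mtx" (3x3 intrinsics, pixels), "pose" (4x4, takes a point from camera to world coordinates). Camera axes: x right, y up, looking along -z (the intrinsics and any distortion apply to the point x, -y, -z); pixel columns grow to the right and rows downward; lengths in m; the calibration is good to about 2 mm. A picture is of the moment at which its call begins: read the wrist's pose just before it. calibration takes no time and is no camera call; for the wrist camera it gives the pose at the moment of the call.
A pose or a line that the arm cannot do raises env.PlanningError and nothing moves.
- env.finish_job(): hands the job in; it is judged then, once.
Trained networks look in the newest picture that a camera, given by its name, has taken for a name from the list of things; names that differ only in an ending like _2 or _b are one class to them, and where a whole thing is asked for, a point or a joint stands for the part that bears it (a point fixed in the world has none). Each returns a list of dicts, best first, with "score" (0 to 1); they miss things now and then, are a little off and sometimes report something else, mostly with a low value. They report only what shows in the picture. A call takes as long as a camera call. They do not tell look-alikes from the thing itself.
- env.search_frame(camera, label): "xy" ([column, row] in pixels, amid what is visible of it).
- env.masks_of(camera, label): "region" (400x640 bool, what is visible of it) and "xy" ([column, row] in pixels, amid what is visible of it).
The state is a dict: "time_s": time; "joint_pos": joint angles; "joint_velocities": joint speeds; "effort": joint torques, N m; "ee_pos": TCP position; "eef_rot": TCP orientation; "ft_force": force on the tool from outside, world axes, zero at the start; "torque": the same for the moment, N m; "width": finger opening in m; "finger_force": force on a finger pad.
Only numpy, scipy, OpenCV 4.12 (cv2) and the standard library are available. Lean on these libraries where they do the work, as an engineer would, in place of code of your own. Each camera call takes 0.05 s, during which the arm holds its last target. There are 200 camera calls.

## Working session

There is one attempt and no reset: what is moved stays moved. The work goes in short steps, each a Python script; the robot and the scene stay as the last script left them, time stands still between calls to the robot, and variables do not carry over. Pictures are saved under pics/ and viewed, at most 10 in all, crops included, and the job is handed in when it is done.

```bash
mkdir -p pics
cat > h.py <<'E'
import numpy as np, cv2
from workcell import env
def deproj(cal, uv, d):
    K=cal["mtx"]; x=(uv[0]-K[0,2])/K[0,0]*d; y=(uv[1]-K[1,2])/K[1,1]*d
    return (cal["pose"]@np.array([x,-y,-d,1]))[:3]
def proj(cal,P):
    p=np.linalg.inv(cal["pose"])@np.append(P,1); K=cal["mtx"]
    return np.array([K[0,2]+K[0,0]*p[0]/-p[2], K[1,2]+K[1,1]*p[1]*-1/-p[2]])
E
python3 - <<'E'
from h import *
for c in ("top","side"):
    cal=env.calibration(c); im,d=env.camera(c); cv2.imwrite(f"pics/{c}0.png",im); np.save(f"{c}d.npy",d)
    print(c,{k:(np.round(v,3).tolist() if k!='pose' else '') for k,v in cal.items()}, np.round(cal["pose"],3).tolist())
    for l in ("jig","stop_block","wagon","clamp","handle_tip","wagon_front","wagon_rear","paint_bottle","paint_jar","screwdriver","clamp_pivot"):
        for r in env.search_frame(c,l)[:3]:
            u,v=map(int,r["xy"]); dd=d[v,u]
            print(l,round(r["score"],2),[u,v],np.round(deproj(cal,r["xy"],dd),3) if dd>0 else None)
o=env.get_obs(); print(o["time_s"],o["eef_rot"],o["ft_force"])
E
```

```text
top {'mtx': [[371.603, 0.0, 316.027], [0.0, 371.603, 191.429], [0.0, 0.0, 1.0]], 'pose': ''} [[-0.027, 0.989, -0.142, 0.31], [-1.0, -0.028, -0.006, 0.013], [-0.01, 0.142, 0.99, 1.077], [0.0, 0.0, 0.0, 1.0]]
jig 0.75 [336, 145] [ 0.598 -0.043  0.013]
stop_block 0.64 [333, 143] [ 0.604 -0.037  0.01 ]
wagon 0.97 [436, 295] [ 0.165 -0.301  0.03 ]
wagon 0.58 [330, 165] [ 0.529 -0.023  0.058]
wagon 0.55 [406, 145] [ 0.589 -0.248  0.025]
clamp 0.74 [341, 125] [ 0.632 -0.057  0.098]
clamp 0.28 [336, 144] [ 0.601 -0.045  0.012]
handle_tip 0.74 [344, 119] [ 0.677 -0.071  0.012]
handle_tip 0.61 [293, 190] [0.463 0.083 0.043]
wagon_front 0.92 [437, 292] [ 0.172 -0.302  0.035]
wagon_front 0.85 [326, 163] [ 0.536 -0.013  0.057]
wagon_rear 0.83 [329, 161] [ 0.539 -0.021  0.057]
wagon_rear 0.82 [441, 293] [ 0.171 -0.313  0.038]
paint_bottle 0.49 [274, 157] [0.558 0.135 0.056]
paint_bottle 0.33 [327, 164] [ 0.532 -0.015  0.061]
paint_jar 0.48 [295, 187] [0.471 0.078 0.042]
screwdriver 0.81 [406, 144] [ 0.592 -0.247  0.027]
clamp_pivot 0.81 [336, 142] [ 0.606 -0.046  0.017]
side {'mtx': [[431.467, 0.0
[... 411 characters left out ...]

clamp 0.22 [266, 232] [ 0.62  -0.008  0.015]
handle_tip 0.56 [260, 203] [ 0.628 -0.013  0.126]
wagon_front 0.92 [293, 227] [ 0.535 -0.001  0.044]
wagon_front 0.51 [400, 174] [ 0.17  -0.294  0.033]
wagon_rear 0.87 [291, 225] [ 0.54  -0.001  0.05 ]
wagon_rear 0.58 [399, 175] [ 0.173 -0.292  0.029]
wagon_rear 0.42 [265, 231] [ 0.623 -0.006  0.021]
paint_bottle 0.56 [279, 259] [0.563 0.149 0.056]
paint_jar 0.67 [316, 250] [0.46  0.099 0.042]
screwdriver 0.56 [281, 187] [ 0.596 -0.236  0.023]
screwdriver 0.19 [312, 247] [0.472 0.086 0.041]
clamp_pivot 0.83 [263, 233] [ 0.629 -0.006  0.014]
1.2 [ 1.70108726e-01  9.85425300e-01 -1.15460544e-07 -6.41198798e-06] [-0.24707045 -0.09235938  0.26040143]
```

View pics/top0.png

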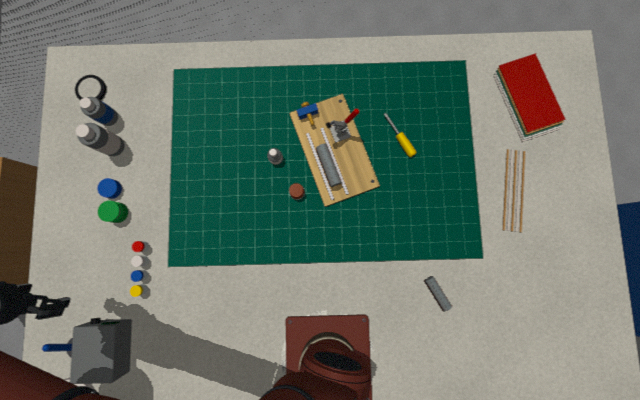

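View pics/side0.png

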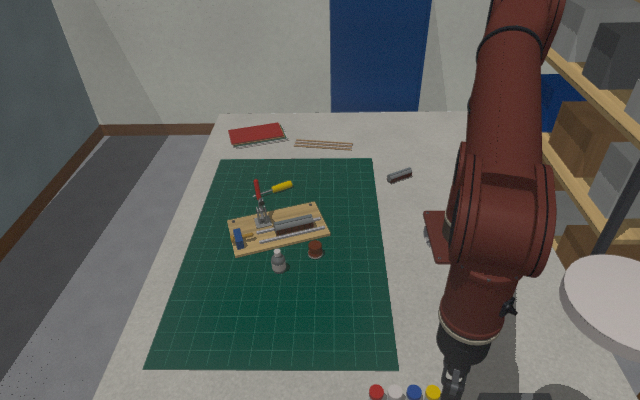

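The top view shows the jig spanning (290,108)–(380,186). Two things could be taken for the wagon: the one in the jig channel at (329,165), which is larger, and the small grey one at (437,293). I choose the one in the jig. Next I go above it for a close wrist view.

Run:
```python
from h import *
env.set_gripper(0.0)
n=np.array([-.17,.985,0,0]); n/=np.linalg.norm(n)
env.goto([0.53,-0.04,0.36],n)
cal=env.calibration("wrist"); im,d=env.camera("wrist"); cv2.imwrite("pics/w1.png",im); np.savez("w1.npz",im=im,d=d,K=cal["mtx"],T=cal["pose"])
print(np.round(cal["pose"],3).tolist(), cal["mtx"][0,0])
for l in ("jig","stop_block","wagon","clamp","handle_tip","wagon_front","wagon_rear","clamp_pivot","screwdriver"):
    for r in env.search_frame("wrist",l)[:2]:
        u,v=map(int,r["xy"]); dd=d[v,u]
        print(l,round(r["score"],2),[u,v],np.round(deproj(cal,r["xy"],dd),3) if dd>0 else None)
o=env.get_obs(); print(o["time_s"],o["ee_pos"],o["ft_force"],o["width"])
```

```text
[[-0.337, -0.891, -0.304, 0.451], [0.942, -0.319, -0.109, -0.067], [-0.0, -0.323, 0.946, 0.502], [0.0, 0.0, 0.0, 1.0]] 278.9604512363575
jig 0.87 [306, 172] [ 0.571 -0.055  0.015]
jig 0.26 [400, 142] [0.465 0.071 0.044]
stop_block 0.89 [306, 175] [ 0.576 -0.054  0.015]
wagon 0.89 [335, 163] [ 0.53  -0.018  0.063]
clamp 0.76 [289, 223] [ 0.643 -0.057  0.09 ]
clamp 0.58 [307, 172] [ 0.571 -0.054  0.016]
handle_tip 0.61 [283, 228] [ 0.644 -0.063  0.107]
wagon_front 0.63 [330, 159] [ 0.527 -0.027  0.057]
wagon_rear 0.96 [334, 163] [ 0.531 -0.02   0.061]
clamp_pivot 0.67 [304, 173] [ 0.574 -0.059  0.015]
clamp_pivot 0.63 [400, 143] [0.467 0.072 0.043]
screwdriver 0.73 [333, 163] [ 0.531 -0.021  0.06 ]
screwdriver 0.57 [200, 150] [ 0.593 -0.238  0.027]
5.0667 [ 0.53000955 -0.03995209  0.36000408] [-0.31552558 -0.43560409  0.50780294] -0.00012292815802250343
```

View pics/w1.png

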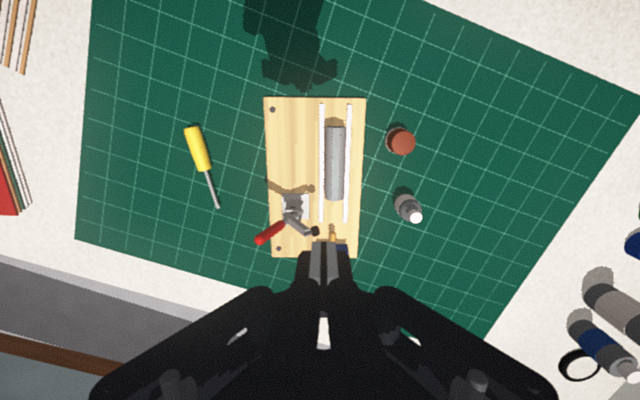

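The wrist view shows the brown/grey wagon in the channel at (335,163). Its rear is near (334,126) and its front near (335,200). The clamp is at (290,210), the red handle at (270,232) and the brass screw at (332,232). I'll compute the jig pose.

```bash
cat > fit.py <<'E'
from h import *
def plane(cal,uv,z):
    K=cal["mtx"]; uv=np.atleast_2d(uv).astype(float)
    r=np.c_[(uv[:,0]-K[0,2])/K[0,0],-(uv[:,1]-K[1,2])/K[1,1],-np.ones(len(uv))]@cal["pose"][:3,:3].T
    o=cal["pose"][:3,3]; return (o+r*((z-o[2])/r[:,2])[:,None])
def cloud(cal,d):
    v,u=np.mgrid[:400,:640]; K=cal["mtx"]
    p=np.stack([(u-K[0,2])/K[0,0]*d,-(v-K[1,2])/K[1,1]*d,-d],-1)
    return p@cal["pose"][:3,:3].T+cal["pose"][:3,3]
E
python3 - <<'E'
from fit import *
w=np.load("w1.npz")
for n,cal,im,d in (("top",env.calibration("top"),cv2.imread("pics/top0.png"),np.load("topd.npy")),("wrist",dict(mtx=w["K"],pose=w["T"]),w["im"],w["d"])):
    hsv=cv2.cvtColor(im,cv2.COLOR_BGR2HSV); P=cloud(cal,d)
    m=(hsv[...,0]>8)&(hsv[...,0]<30)&(hsv[...,1]>50)&(hsv[...,2]>90)&(d>0)&(abs(P[...,0]-.58)<.22)&(abs(P[...,1]+.04)<.15)
    m=cv2.morphologyEx(m.astype(np.uint8),cv2.MORPH_OPEN,np.ones((3,3)))
    k,lab,st,_=cv2.connectedComponentsWithStats(m); b=lab==1+np.argmax(st[1:,4])
    vu=np.argwhere(b); X=plane(cal,vu[:,::-1],0.015)[:,:2]*1000
    r=cv2.minAreaRect(X.astype(np.float32)); print(n,r, "z",np.median(P[b][:,2]))
    hull=cv2.boxPoints(r); print(np.round(hull,1).tolist())
    # wagon from depth: points above z .045 near channel ; stop block blue ; brass
    g=(P[...,2]>.05)&(P[...,2]<.075)&(abs(P[...,0]-.53)<.12)&(abs(P[...,1]+.02)<.05)&(d>0)&(hsv[...,1]<60)
    print("roof",cv2.minAreaRect((P[g][:,:2]*1000).astype(np.float32)), g.sum())
    bl=(hsv[...,0]>100)&(hsv[...,0]<125)&(hsv[...,1]>150)&(abs(P[...,0]-.68)<.06)&(abs(P[...,1]-.02)<.06)&(P[...,2]>.04)
    print("blue",bl.sum(), P[bl].mean(0) if bl.any() else 0)
E
```

```text
top ((588.3074951171875, -35.321624755859375), (299.0345764160156, 170.88458251953125), 18.96255111694336) z 0.01368697254164386
[[419.1000061035156, -3.0999999046325684], [474.70001220703125, -164.6999969482422], [757.5, -67.5], [701.9000244140625, 94.0999984741211]]
roof ((559.2459716796875, -21.397659301757812), (75.64762115478516, 167.1949005126953), 81.7588119506836) 461
blue 145 [0.69742547 0.03912122 0.04722093]
wrist ((588.06298828125, -35.895263671875), (301.0152893066406, 170.64572143554688), 18.948034286499023) z 0.014832866481838514
[[418.0, -4.099999904632568], [473.3999938964844, -165.5], [758.0999755859375, -67.69999694824219], [702.7000122070312, 93.69999694824219]]
roof ((562.458740234375, -21.33971405029297), (78.21212768554688, 177.65147399902344), 82.24950408935547) 1498
blue 0 0
```

```bash
cat >> fit.py <<'E'
from scipy.spatial.transform import Rotation as Ro
YAW=np.deg2rad(18.95); RJ=Ro.from_euler('z',YAW); OJ=np.array([.5866,-.0309,.003])
def W(p): return RJ.apply(np.asarray(p,float))+OJ           # jig (m) -> world
def J(P): return RJ.inv().apply((np.asarray(P)-OJ).reshape(-1,3))
def quat(tx,ty,up=1):
    """tool down, tool x = -jig x, tool y = jig y; tx: body leans to jig -x; ty: points to jig +y"""
    base=Ro.from_matrix(np.array([[-1,0,0],[0,1,0],[0,0,-1]]).T)
    return (RJ*Ro.from_euler('x',ty)*Ro.from_euler('y',-tx)*base).as_quat()
E
python3 - <<'E'
from fit import *
w=np.load("w1.npz")
for n,cal,im,d in (("top",env.calibration("top"),cv2.imread("pics/top0.png"),np.load("topd.npy")),("wrist",dict(mtx=w["K"],pose=w["T"]),w["im"],w["d"])):
    hsv=cv2.cvtColor(im,cv2.COLOR_BGR2HSV); P=J(cloud(cal,d)).reshape(400,640,3)*1000
    g=(abs(P[...,1]-30)<8)&(P[...,2]>50)&(P[...,2]<66)&(P[...,0]<60)&(P[...,0]>-150)
    x=P[g][:,0]; print(n,"roof x",np.percentile(x,[0,2,98,100]),P[g][:,1].mean(),np.percentile(P[g][:,2],90))
    s=(abs(P[...,1]-30)<9)&(P[...,2]>28)&(P[...,2]<48)&(P[...,0]>55)&(P[...,0]<117)
    print("screw x",np.sort(P[s][:,0])[:6], s.sum())
    # columns profile along the channel on the centre line
    red=((hsv[...,0]<8)|(hsv[...,0]>172))&(hsv[...,1]>150)&(abs(P[...,0]-40)<40)&(P[...,2]>80)
    print("red",red.sum(),P[red].mean(0),P[red].max(0))
from itertools import product
def ik(p,q):
    r=env.inverse_kinematics(W(p),q); return None if r is None else np.round(r,2)
for t in (0,15,25): print("push",t,ik([-.12,.03,.034],quat(np.deg2rad(t),0)),ik([-.03,.03,.034],quat(np.deg2rad(t),0)))
for t in (45,30,15,0): print("handle",t,ik([.04,-.09,.15],quat(0,np.deg2rad(t))),ik([.04,-.03,.15],quat(0,np.deg2rad(t))))
R=Ro.from_quat(quat(np.deg2rad(20),0)).as_matrix(); print(RJ.inv().apply(R[:,2]), RJ.inv().apply(Ro.from_quat(quat(0,.7)).as_matrix()[:,2]))
E
```

```text
top roof x [-104.97509927 -103.27731127   12.13975841   16.00222302] 30.200109011540473 58.78629453699536
screw x [82.28276356 82.39527765 82.76517754 83.79762136 84.39387695 85.61611174] 49
red 79 [ 39.18692372 -66.03976105 132.63563998] [ 46.22940947 -49.93827736 158.70434642]
wrist roof x [-105.51205745 -104.29374839   10.930659     14.13431475] 29.82018994397142 58.72905452650398
screw x [81.57351897 81.74390135 81.82158307 81.82835423 82.64156065 82.72131139] 66
red 299 [ 36.86413677 -66.09272058 134.79439911] [ 45.93455178 -49.10936201 158.02271612]
push 0 [-0.87  0.25  0.97  2.15 -0.27  0.87  2.15] [-0.75  0.42  0.83  1.95 -0.39  0.94  2.18]
push 15 [-1.16 -0.05  1.25  2.34 -0.12  0.58  2.1 ] [-0.82  0.25  0.91  2.16 -0.51  0.64  2.34]
push 25 None [-0.73  0.15  0.83  2.29 -0.7   0.43  2.56]
handle 45 [ 0.05  0.87  0.61  1.17 -0.91  1.9   2.55] [-0.12  0.83  0.75  1.32 -0.98  1.88  2.58]
handle 30 [-0.22  0.82  0.92  1.31 -0.91  1.77  2.61] [-0.33  0.74  0.92  1.43 -0.89  1.7   2.57]
handle 15 [-0.42  0.71  1.    1.44 -0.75  1.53  2.54] [-0.51  0.61  0.95  1.53 -0.69  1.46  2.45]
handle 0 [-0.57  0.56  0.94  1.57 -0.46  1.26  2.34] [-0.66  0.47  0.89  1.63 -0.39  1.22  2.21]
[ 3.42020143e-01 -5.32747137e-18 -9.39692621e-01] [-1.51742386e-17  6.44217687e-01 -7.64842187e-01]
```

Run:
```python
import cv2
im=cv2.imread("pics/w1.png")[90:260,240:420]; cv2.imwrite("pics/c1.png",cv2.resize(im,None,fx=3.4,fy=3.4,interpolation=cv2.INTER_CUBIC))
```

```text
(no output)
```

View pics/c1.png

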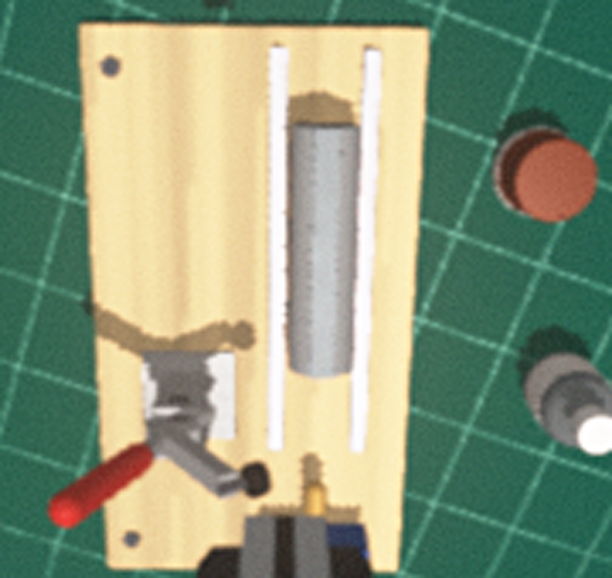

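The close crop confirms the choice. The wagon is in the channel, with its rear at about jig x −105 mm and its front at about +15 mm. The screw end is near +82 mm. I approach behind it and push step by step.

```bash
cat > push.py <<'E'
from fit import *
q=quat(0,0); jx=RJ.apply([1,0,0]); Z=.028
def go(x,f): env.move_l(W([x,.03,Z]),q,feed=f)
env.goto(W([-.14,.03,.11]),q); env.move_l(W([-.14,.03,Z]),feed=.08)
go(-.128,.03); env.hold(.2)
b=np.mean([(env.hold(.03),env.get_obs()["ft_force"]@jx)[1] for _ in range(8)])
F=lambda: -(env.get_obs()["ft_force"]@jx-b)
print("base",b,env.get_obs()["time_s"])
x=-.128; xc=None; log=[]
while x<-.010:
    near = xc is not None and x-xc>.052
    s=.0006 if near else (.0015 if xc is None else .003)
    x+=s; go(x,.02 if near else .03); f=F(); log.append((round(x*1e3,1),round(f,2)))
    if xc is None and f>.4:
        env.hold(.03)
        if F()>.35: xc=x; print("contact",x)
    if f>3.5: break
env.hold(.15)
print(log[::4][-14:],log[-8:]); o=env.get_obs(); print("end",F(),o["time_s"],J(o["ee_pos"]))
E
python3 push.py
```

```text
base 0.15732245784413662 8.2833
contact -0.119
[(-126.5, np.float64(0.44)), (-120.5, np.float64(0.36)), (-110.0, np.float64(0.83)), (-98.0, np.float64(-0.32)), (-86.0, np.float64(-0.56)), (-74.0, np.float64(0.92)), (-64.4, np.float64(-0.06)), (-62.0, np.float64(0.46)), (-59.6, np.float64(0.32)), (-57.2, np.float64(1.73)), (-54.8, np.float64(1.01)), (-52.4, np.float64(0.51)), (-50.0, np.float64(0.6)), (-47.6, np.float64(4.97))] [(-51.8, np.float64(0.16)), (-51.2, np.float64(0.05)), (-50.6, np.float64(0.81)), (-50.0, np.float64(0.6)), (-49.4, np.float64(0.95)), (-48.8, np.float64(1.47)), (-48.2, np.float64(-0.05)), (-47.6, np.float64(4.97))]
end 4.705165038662644 21.7833 [[-0.04799704  0.02996739  0.02792261]]
```

The force rose sharply to 4.7 N at the expected place, so the wagon is home. I back off, then push the handle along its arc.

```bash
cat > clamp.py <<'E'
from fit import *
env.move_l(W([-.075,.03,.028]),feed=.06); env.move_l(W([-.09,.03,.15]),feed=.2)
T0=np.deg2rad(42); t=np.array([0,.92,.39]); piv=np.array([.04,-.04,.062])
def q(a): return quat(0,T0-a)
env.goto(W([-.08,-.12,.21]),q(0))
c=np.array([.04,-.079,.1345]); s=c-.05*t
env.goto(W(s),q(0)); env.hold(.2)
b=np.mean([(env.hold(.03),env.get_obs()["ft_force"])[1] for _ in range(8)],0)
F=lambda: -RJ.inv().apply(env.get_obs()["ft_force"]-b)
print("t",env.get_obs()["time_s"],b)
k=0; hit=False
env.move_l(W(s+.02*t),feed=.05); k=.02
while k<.062:
    k+=.001; env.move_l(W(s+k*t),feed=.03); f=F()@t
    if f>1.5:
        env.hold(.03); f=F()@t
        if f>1.3: hit=True; break
print("hit",hit,k,f,env.get_obs()["time_s"])
if hit:
    p=s+k*t; a=0; log=[]; mx=0
    while a<.75:
        a+=.03; R=Ro.from_euler('x',-a)
        env.move_l(W(piv+R.apply(p-piv)),q(a),feed=.04)
        fv=F(); f=fv@R.apply(t); mx=max(mx,f); log.append((round(a,2),np.round(fv,1).tolist()))
        if np.linalg.norm(fv)>13: print("HIGH"); break
        if a>.5 and f<1: 
            env.hold(.1)
            if F()@R.apply(t)<1: break
    print(log,env.get_obs()["time_s"])
E
python3 clamp.py
```

```text
t 25.6583 [-0.01880296 -0.14649872 -0.14379271]
hit True 0.042000000000000016 4.499417065258043 31.7417
[(0.03, [-0.8, 4.0, 0.1]), (0.06, [0.5, 4.1, -0.2]), (0.09, [-1.2, 3.6, 0.1]), (0.12, [-0.5, 4.2, 0.6]), (0.15, [-0.8, 3.9, 0.1]), (0.18, [-0.7, 2.9, 0.0]), (0.21, [-0.4, 3.7, 0.3]), (0.24, [-1.5, 2.4, -0.8]), (0.27, [-0.6, 2.2, -0.1]), (0.3, [-0.1, 2.4, 0.4]), (0.33, [-2.0, 1.4, -0.5]), (0.36, [0.0, 0.7, -0.4]), (0.39, [-0.0, 1.3, 0.2]), (0.42, [-0.9, 0.4, -0.1]), (0.45, [-0.4, 0.7, -0.1]), (0.48, [-0.1, -0.3, 0.0]), (0.51, [-0.5, -0.5, 0.3])] 36.0917
```

Run:
```python
from fit import *
im,_=env.camera("side"); cv2.imwrite("pics/s2.png",cv2.resize(im[140:280,200:360],None,fx=4,fy=4,interpolation=cv2.INTER_CUBIC))
print(env.get_obs()["time_s"])
```

```text
36.1417
```

View pics/s2.png

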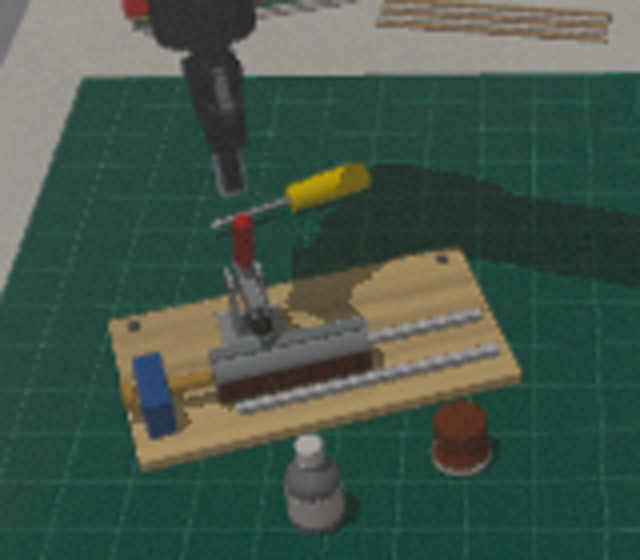

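The side crop shows the handle leaning to +y, clear of the fingertip. The pad is on the roof at (262,325), and the wagon's front is against the brass screw at (212,378). I retract and check from above.

Run:
```python
from fit import *
p=J(env.get_obs()["ee_pos"])[0]
env.move_l(W(p+[0,-.08,.06]),feed=.12); env.move_l(W(p+[-.15,-.13,.14]),feed=.2)
cal=env.calibration("top"); im,d=env.camera("top"); hsv=cv2.cvtColor(im,cv2.COLOR_BGR2HSV); P=J(cloud(cal,d)).reshape(400,640,3)*1000
g=(abs(P[...,1]-30)<8)&(P[...,2]>50)&(P[...,2]<66)&(P[...,0]<100)&(P[...,0]>-150)
print("roof x",np.percentile(P[g][:,0],[0,2,98,100]))
red=((hsv[...,0]<8)|(hsv[...,0]>172))&(hsv[...,1]>150)&(abs(P[...,0]-40)<40)&(P[...,2]>80)
print("red",red.sum(),P[red].mean(0),P[red].max(0))
cv2.imwrite("pics/t3.png",cv2.resize(im[80:220,250:430],None,fx=4,fy=4,interpolation=cv2.INTER_CUBIC))
o=env.get_obs(); print(o["time_s"],o["ft_force"])
```

```text
roof x [-37.71751277 -36.49060937  80.34623866  81.61648556]
red 64 [ 38.43056736  -2.16282133 130.02032556] [ 46.66314253  16.75711572 149.32241656]
38.2083 [ 0.3396667   0.76705281 -0.00505197]
```

View pics/t3.png

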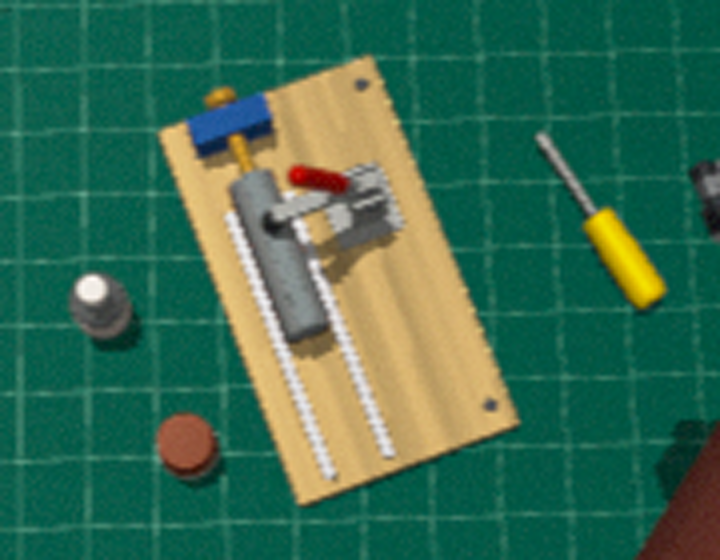

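The top crop shows the wagon against the screw at (245,170), the pad on the roof at (275,220), the handle over to +y, and the bystanders undisturbed.

```bash
python3 -c "
from workcell import env
print(env.finish_job())"
```

```text
the job is handed in; nothing more can be done
None
```

The wagon is home against the brass screw (pushed there with about 5 N), the clamp is snapped shut with its pad on the roof, the bottle, jar and screwdriver are untouched, and the job was handed in at about 38 s.

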